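Clip the round hall light into its three clips

TASK

Fit the round hall light, lens up, to the underside of the key shelf lying upside down on the bench: set its front edge down in front of the two fixed clips with its back edge up on the spring catch, push it forward under the lips of both fixed clips until it is firmly bedded on both, then press its back edge down until the spring catch snaps over the rim and the light sits flat. Push firmly but never force it, let go, and leave the other things on the bench alone.

Things in the scene. Friction and masses are not known exactly. Their poses are not given: they have to be found in the camera images.
- light_center (a point): Centre (14.5 mm above its underside) of the round hall light, loose, white plastic, about 130 g, upright on the bench at first. Round body 58 mm in diameter on a flange 72 mm in diameter and 5 mm thick, 29 mm high in all, flange at the bottom. Its z axis points out of the lens. Grip it round the body, above the flange.
- nest (a point): Point on the upper face of the key shelf (fixed oak board 260 x 150 x 18 mm, this face 18 mm above the bench) over which the light's centre lies, within 4 mm, when fitted. +x points from the spring catch to the fixed clips (the way the light is pushed home), z up. On the board stand two cup hooks 28 mm high, 107 mm either way along y.
- clip_l: Left fixed steel clip, 50 degrees left of the nest's +x. Origin: its screw, on the board 52 mm from the nest; its x points away from the nest. Upright stop 14 mm wide, 12.5 mm high, face nominally 36 mm from the nest; a lip on top reaches 4 mm inward, its underside 10.5 mm above the board, so that the flange can enter tilted, back edge up by up to 0.23 rad.
- clip_r: Right fixed clip, mirror image of the left. Both slotted, screwed tight: each stop may sit up to 2 mm nearer or farther than nominal, which poses do not show: feel for it. Firmly bedded means 2.5 N or more on each clip at once, as a level push of 9 to 12 N, sideways force near nil, held for half a second gives. Over 11 N on a clip bends it (a push of 16 N, or 9 N while only one bears).
- catch: Guide of the spring catch, origin on the board 54 mm from the nest towards -x, axes as the nest's. In it a bent steel strip 24 mm wide: upright leg, face 31.8 mm from the nest; nose 30.3 mm from it, 8 mm above the board; then a ramp rising outward at 40 degrees to a flat top 16 mm above the board, 40 to 59 mm from the nest.
- dish: Blue ceramic ring dish, 96 mm in diameter, 22 mm high, with two keys lying in it. Origin under its centre. Leave alone.
- carabiner: Oval steel carabiner lying flat, 81 x 55 mm, 9 mm thick. Origin under its centre. Leave alone.
- bell: Red plastic bicycle bell with thumb lever, 56 mm in diameter, 41 mm high. Origin under its centre. Leave alone.
- catch_top (a point): Middle of the strip's flat top, 49 mm from the nest. The strip yields only outward, by up to 12 mm (0.9 N at first, 0.1 N more per mm). With the light bedded, its back edge lies on the ramp; 5 to 15 N down on the back of the light's top drives the rim past the nose, and the strip snaps over the flange and keeps pressing the light on to the clips. Over 30 N is forcing it.
There are look-alikes about, which are no part of the job. Leave any pink or yellow look-alike of the part that bears light_center alone.

How it is judged:
By the outcome, as a careful person would: the job done as asked, in the order asked, and still so for the second after the job is handed in, with the robot touching nothing.
It also fails if it takes over 72 s, if anything falls off the work surface, if the arm or the gripper's body presses on something with over 40 N, if the wrist force passes 120 N, or if a joint passes its speed limit or range.

ROBOT

A 6-joint arm with a two-finger parallel gripper is mounted at the origin on the work surface. World frame = base frame: x ahead of the robot, y to its left, z up, the work surface at z = 0. Lengths are in m, angles in rad, forces in N, time in s.
With the tool pointing down it reaches from about 0.35 to 0.725 m from the base axis. Payload 6 kg.
Tool frame: the origin (TCP) lies midway between the tips of the shut fingers; the grasp point (between the pads) lies 19 mm behind it; z points along the fingers, y is the line along which they close (so a half turn about z gives the same grasp; the last joint's range is limited). The gripper opens to 85 mm and grips with 20 to 120 N. Pads are 22 mm wide; open, the fingers measure 114 mm over their backs; the gripper's body (76 mm by 85 mm) begins 54 mm behind the grasp point. The pads swing forward as they close: fully open they stand 13 mm farther back than shut.
Start: joints at [-0.933, 0.04, 0.085, 0, -1.615, -0.334], TCP at [0.179, -0.572, 0.231] pointing down, gripper open.
Joint ranges: [-2.56, 2.56], [-1.29, 2.01], [-1.08, 1.49], [-3.29, 1.98], [-2.81, -0.18], [-2.99, 2.99]. Speed limits (rad/s): [2.57, 2.57, 3.01, 3.14, 3.14, 3.14].

INTERFACE

Orientations are given as a 3x3 rotation matrix whose columns are the frame's x, y, z axes.
In Python, from bench import env gives the robot as it stands. The module is installed in compiled form; this text tells all that it offers.
- The arm moves only by the tool move_arm, never from a script. Its arguments are lists of equal length, an entry for each row: "slide": the shift along the tool's x, y, z in m, a list of three; "twist": the turn, a rotation vector about the tool's x, y, z in units of 5 degrees (1.0 is 5 degrees), a list of three; "hand": the finger opening in m, from 0 to 0.0854. A call has 1 to 12 rows; each row shifts and turns the commanded pose from where the row before left it, along the tool's axes as they then stand; what a row does not reach is not made up. A row lasts 1/8 s, in which the tool goes at most 62.5 mm and 10.7 degrees, less where a joint would pass 70% of its speed; a pose out of reach is approached as far as the arm can. A call with a gripper value outside its range is refused whole. The fingers move at their own pace and stop on an object; "grip_force" is the grip in N (left out, the last holds). Time passes only in rows, so rows that do not move let the fingers close. It gives the time, the measured TCP pose, the force, the opening and the grip force at its end, in the units of the state.
- env.get_obs(): the state, without advancing time (a new reading comes with each control period).
- env.capture(name): name is "scene" or "top" or "wrist"; returns the picture (480x640x3 uint8, red, green, blue); there is no depth.
- env.camera_info(name): a dict with "fov_y" (degrees; the focal length in pixels is half the picture's height over the tangent of half this angle, whatever the lens; pixels are square), "cx", "cy" (the principal point, pixels), "k1" (the pictures are not rectified: a ray, as slopes to the right and down, at radius r is drawn at 1 + k1 r^2 times it, then the intrinsics apply), "T" (4x4, takes a point from camera to world coordinates); the wrist camera has in their place "hand_eye" (4x4, takes a point from camera to tool coordinates, whose origin is the TCP and whose axes are the flange's). Camera axes: x right, y up, looking along -z (the intrinsics and any distortion apply to the point x, -y, -z); pixel columns grow to the right and rows downward; lengths in m; the calibration is good to about 2 mm. A picture is of the moment at which its call begins: read the wrist's pose just before it. camera_info takes no time and is no camera call.
- env.finish_job(): hands the job in; it is judged then, once.
The state is a dict: "time": time; "joint_positions": joint angles; "qvel": joint speeds; "tau": joint torques, N m; "tool_pos": TCP position; "eef_rot": TCP orientation; "wrist_force": force on the tool from outside, world axes, zero at the start; "torque": the same for the moment, N m; "width": finger opening in m; "finger_force": force on a finger pad.
Only numpy, scipy, OpenCV 4.12 (cv2) and the standard library are available. Lean on these libraries where they do the work, as an engineer would, in place of code of your own. Each camera call takes 0.05 s, during which the arm holds its last target. There are 200 camera calls.

## Working session

There is one attempt and no reset: what is moved stays moved. The work goes in short steps, Python scripts to look and compute and a tool call to move; the robot and the scene stay as the last step left them, time stands still between calls to the robot, and variables do not carry over. Pictures are saved under pics/ and viewed, at most 10 in all, crops included, and the job is handed in when it is done.

Besides the shell and the picture viewer there is one more tool, called after "Request:" as name(argument=value, ...) on one line, values as JSON. move_arm: Moves the arm, as the interface text tells. Its arguments: {"type":"object","properties":{"slide":{"type":"array"},"twist":{"type":"array"},"hand":{"type":"array"},"grip_force":{"type":"number"}},"required":["slide","twist","hand"]}

```bash
mkdir -p pics; cat > h.py <<'E'
import numpy as np, cv2
from bench import env
def cap(n,f):
    o=env.get_obs(); im=env.capture(n); cv2.imwrite('pics/'+f,im[:,:,::-1]); return o,im
def pix2w(n,uv,z,o=None):
    c=env.camera_info(n); f=240/np.tan(np.radians(c['fov_y']/2))
    K=np.array([[f,0,c['cx']],[0,f,c['cy']],[0,0,1.]])
    p=cv2.undistortPoints(np.array(uv,float).reshape(-1,1,2),K,np.array([c['k1'],0,0,0,0.]))[:,0]
    d=np.c_[p[:,0],-p[:,1],-np.ones(len(p))]
    if 'T' in c: T=np.array(c['T'])
    else:
        W=np.eye(4);W[:3,:3]=o['eef_rot'];W[:3,3]=o['tool_pos'];T=W@np.array(c['hand_eye'])
    d=d@T[:3,:3].T; t=T[:3,3]
    return t+d*((z-t[2])/d[:,2])[:,None]
def w2pix(n,P,o=None):
    c=env.camera_info(n); f=240/np.tan(np.radians(c['fov_y']/2))
    if 'T' in c: T=np.array(c['T'])
    else:
        W=np.eye(4);W[:3,:3]=o['eef_rot'];W[:3,3]=o['tool_pos'];T=W@np.array(c['hand_eye'])
    q=(np.array(P,float)-T[:3,3])@T[:3,:3]
    x=q[:,0]/-q[:,2];y=-q[:,1]/-q[:,2];s=1+c['k1']*(x*x+y*y)
    return np.c_[f*x*s+c['cx'],f*y*s+c['cy']]
E
python3 - <<'E'
from h import *
cap('top','top0.png'); cap('scene','scene0.png')
for n in('top','scene','wrist'): print(n,env.camera_info(n))
print(env.get_obs())
E
```

```text
top {'fov_y': 47.69973464011933, 'cx': 312.1145465353411, 'cy': 242.9627687097422, 'k1': -0.16240162959771068, 'T': array([[-9.16755981e-04,  9.95898633e-01, -9.04713920e-02,
         4.54373328e-01],
       [-9.99999567e-01, -8.98566816e-04,  2.41779419e-04,
        -2.56817537e-02],
       [ 1.59493202e-04,  9.04715745e-02,  9.95899025e-01,
         1.21799787e+00],
       [ 0.00000000e+00,  0.00000000e+00,  0.00000000e+00,
         1.00000000e+00]])}
scene {'fov_y': 57.89228332015011, 'cx': 319.75214654726017, 'cy': 242.741623222209, 'k1': -0.06539299497634546, 'T': array([[ 0.86230662, -0.29818136,  0.40928618,  0.90016153],
       [ 0.50623698,  0.4879716 , -0.71106107, -0.63629905],
       [ 0.01230513,  0.82034846,  0.57173157,  0.54179935],
       [ 0.        ,  0.        ,  0.        ,  1.        ]])}
wrist {'fov_y': 68.83692217704797, 'cx': 318.5555762513779, 'cy': 238.23970574345572, 'k1': -0.016117731889781415, 'hand_eye': array([[ 4.99566169e-04,  9.57026383e-01,  2.90000435e-01,
         7.40241850e-02],
       [ 9.99999850e-01, -4.12658568e-04, -3.60830344e-04,
       
[... 316 characters left out ...]
1e+00, -3.33690598e-01]), 'qvel': array([ 4.37175700e-06, -2.02426803e-03,  4.24491852e-03,  6.69112223e-04,
        6.56410582e-04,  2.19444544e-03]), 'tau': array([-4.14997630e-03, -3.69348407e+01,  3.48282194e+01,  6.95170373e+00,
       -4.52503635e-03, -3.37625735e-06]), 'tool_pos': array([ 0.1794699 , -0.57222851,  0.23036807]), 'eef_rot': array([[-9.54202298e-01, -2.99161546e-01, -5.86673233e-04],
       [-2.99162099e-01,  9.54201147e-01,  1.48630787e-03],
       [ 1.15158110e-04,  1.59374878e-03, -9.99998723e-01]]), 'wrist_force': array([-0.56349473, -0.13374965, -0.39581407]), 'torque': array([-0.03554779,  0.0114779 ,  0.00719539]), 'finger_force': 0.0, 'width': 0.0851942150801708}
```

View pics/top0.png

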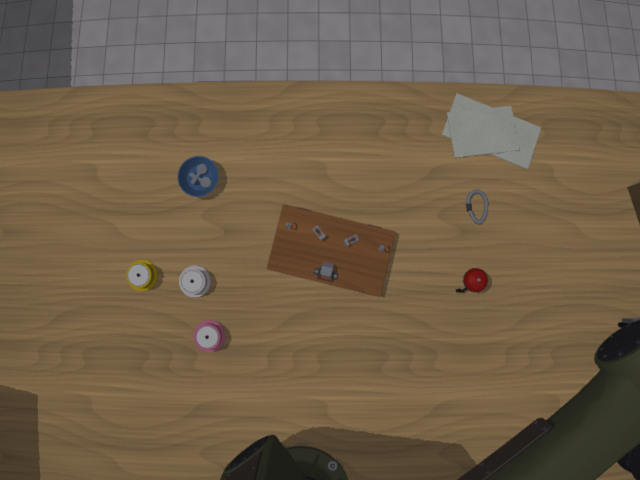

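View pics/scene0.png

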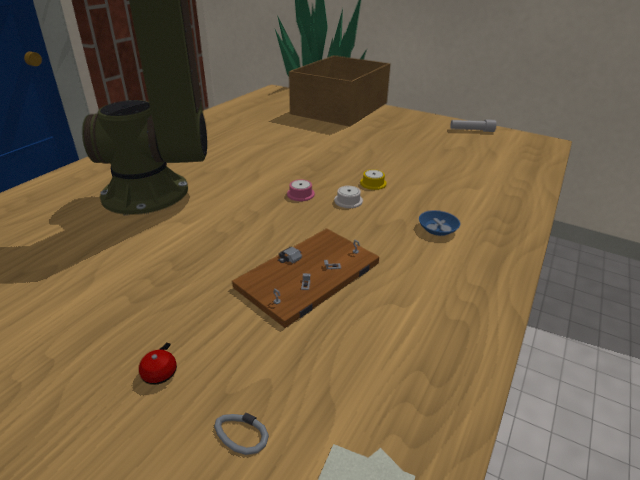

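The top picture shows three lights: yellow (142,276), white (195,281) and pink (208,337). The plain white one fits the description. The board is near (333,250), with its catch at (326,271) and clips at (319,233) and (351,240). I'll confirm with an enlarged crop.

```bash
python3 - <<'E'
from h import *
im=cv2.imread('pics/top0.png')
a=cv2.resize(im[255:360,115:245],None,fx=3,fy=3,interpolation=cv2.INTER_CUBIC)
b=cv2.resize(im[195:305,255:405],None,fx=3.6,fy=3.6,interpolation=cv2.INTER_CUBIC)
b=b[:,:]; H=max(a.shape[0],b.shape[0])
c=np.zeros((a.shape[0]+b.shape[0],max(a.shape[1],b.shape[1]),3),np.uint8)
c=cv2.resize(im[195:360,115:405],None,fx=2.75,fy=2.75,interpolation=cv2.INTER_CUBIC)
cv2.imwrite('pics/crop0.png',c);print(c.shape)
print('light',pix2w('top',[[195,281]],.025))
print('yel pink',pix2w('top',[[142,276],[208,337]],.025))
print('hooks',pix2w('top',[[291,226],[384,248]],.03))
print('corners',pix2w('top',[[283,205],[398,232],[384,297],[267,269]],.018))
print('clips',pix2w('top',[[319,233],[351,240],[326,271]],.028))
E
```

```text
(454, 798, 3)
light [[0.47852721 0.23307628 0.025     ]]
yel pink [[0.48903656 0.35386039 0.025     ]
 [0.35556775 0.20289002 0.025     ]]
hooks [[ 0.59988615  0.02054244  0.03      ]
 [ 0.55101581 -0.18424403  0.03      ]]
corners [[ 0.64870093  0.0390657   0.018     ]
 [ 0.58779366 -0.21777917  0.018     ]
 [ 0.44335218 -0.18469867  0.018     ]
 [ 0.50561287  0.0739278   0.018     ]]
clips [[ 0.58452132 -0.04117277  0.028     ]
 [ 0.56895702 -0.11168147  0.028     ]
 [ 0.50074005 -0.05635062  0.028     ]]
```

View pics/crop0.png

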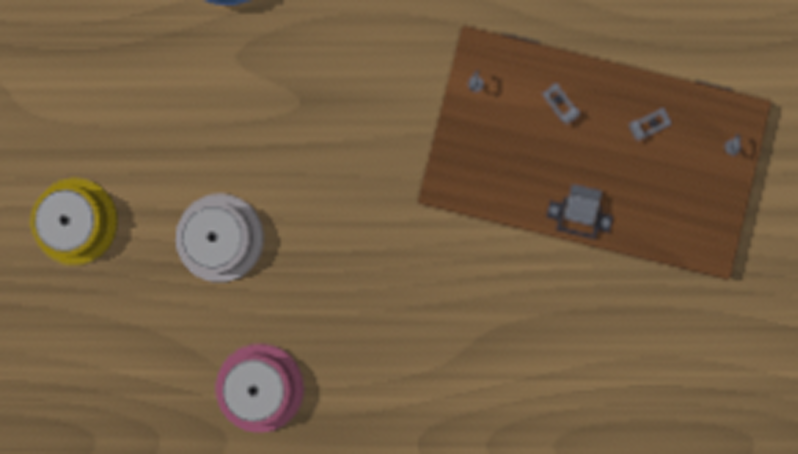

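The white light at crop (212,237), i.e. pixel (192,281), is confirmed: its body and flange are both white. I'll move over the board for a closer look.

Request:
move_arm(slide=[[0, 0, 0], [0, 0, 0], [0, 0, 0]], twist=[[0, 0, 2.07], [0, 0, 2.07], [0, 0, 2.07]], hand=[0.085, 0.085, 0.085])

```text
time: 0.48
tool_pos: [0.1795, -0.5723, 0.2306]
eef_rot: [[-0.97, 0.242, -0.0], [0.242, 0.97, 0.001], [0.001, 0.001, -1.0]]
wrist_force: [0.3, 0.1, -0.0]
width: 0.0852
finger_force: 0.0
```

Request:
move_arm(slide=[[-0.022, 0.0525, 0.009], [-0.022, 0.0525, 0.009], [-0.022, 0.0525, 0.009], [-0.022, 0.0525, 0.009], [-0.022, 0.0525, 0.009], [-0.022, 0.0525, 0.009], [-0.022, 0.0525, 0.009], [-0.022, 0.0525, 0.009], [-0.022, 0.0525, 0.009], [-0.022, 0.0525, 0.009], [-0.022, 0.0525, 0.009], [0, 0, 0]], twist=[[0, 0, 0], [0, 0, 0], [0, 0, 0], [0, 0, 0], [0, 0, 0], [0, 0, 0], [0, 0, 0], [0, 0, 0], [0, 0, 0], [0, 0, 0], [0, 0, 0], [0, 0, 0]], hand=[0.085, 0.085, 0.085, 0.085, 0.085, 0.085, 0.085, 0.085, 0.085, 0.085, 0.085, 0.085])

```text
time: 1.98
tool_pos: [0.5513, -0.0656, 0.1299]
eef_rot: [[-0.973, 0.232, -0.004], [0.232, 0.973, 0.0], [0.004, -0.001, -1.0]]
wrist_force: [1.1, -1.2, -0.3]
width: 0.0852
finger_force: 0.0
```

```bash
python3 - <<'E'
from h import *
o,im=cap('wrist','w1.png')
np.savez('w1.npz',p=o['tool_pos'],R=o['eef_rot'])
cv2.imwrite('pics/w1b.png',cv2.resize(im[:,:,::-1],(800,600),interpolation=cv2.INTER_CUBIC))
E
```

```text
(no output)
```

View pics/w1b.png

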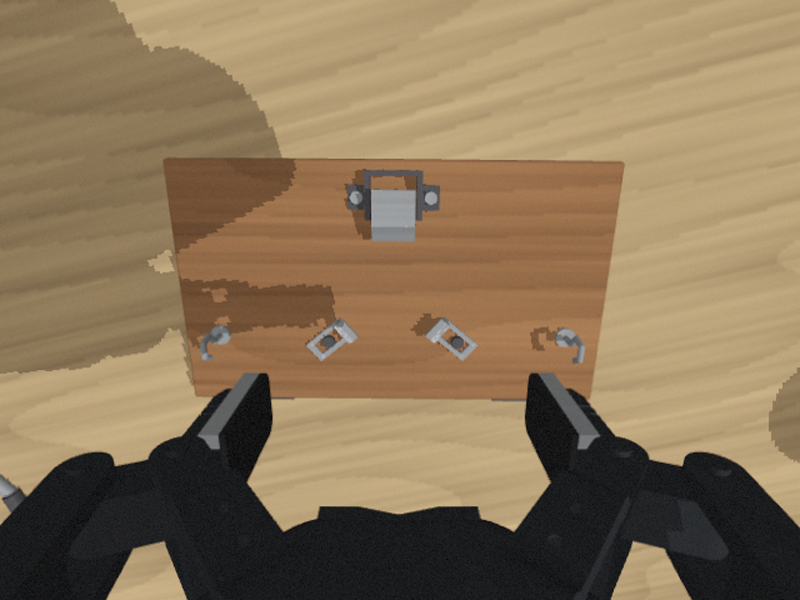

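The wrist view (scaled 1.25x) shows the board squared up. The catch strip's flat top spans rows 190–228 and its nose is at row 241, columns 371–415. The clip screws are at (331,342) and (457,342), and the board corners are at (164,159), (624,162), (591,399) and (196,398). I'll fit the nest pose.

```bash
python3 - <<'E'
from h import *
from scipy.optimize import least_squares
o=dict(np.load('w1.npz'));o={'tool_pos':o['p'],'eef_rot':o['R']}
c=np.radians(50);B=.018
L=[(-59,12,16,371,190),(-59,-12,16,415,190),(-40,12,16,372,228),(-40,-12,16,415,228),(-30.3,12,8,372,241),(-30.3,-12,8,415,241),
(52*np.cos(c),52*np.sin(c),3,331,342),(52*np.cos(c),-52*np.sin(c),3,457,342)]
# flip check: image right = -y?
L=np.array(L); uv=L[:,3:]/1.25
print('corner',pix2w('wrist',np.array([[164,159],[624,162],[591,399],[196,398]])/1.25,B,o).round(4).tolist())
def mod(q,P):
    cy,sy=np.cos(q[2]),np.sin(q[2]);P=P/1000
    return np.c_[q[0]+cy*P[:,0]-sy*P[:,1],q[1]+sy*P[:,0]+cy*P[:,1],B+P[:,2]]
for s in (1,-1):
    P=L[:,:3]*[1,s,1]
    r=least_squares(lambda q:(w2pix('wrist',mod(q,P),o)-uv).ravel(),[.55,-.07,-.24])
    print(s,r.x,np.abs(r.fun).max());print(r.fun.reshape(-1,2).round(1).tolist())
W=pix2w('wrist',np.array([[342,320],[357,336],[446,320],[428,336]])/1.25,B+.0125,o)
q=r.x if s else 0
for w in W:
    d=w[:2]-q[:2];cy,sy=np.cos(q[2]),np.sin(q[2]);print(1000*(cy*d[0]+sy*d[1]),1000*(-sy*d[0]+cy*d[1]))
E
```

```text
corner [[0.445, -0.1753, 0.018], [0.5063, 0.0747, 0.018], [0.6509, 0.0404, 0.018], [0.5901, -0.2116, 0.018]]
1 [ 0.5493044  -0.06809973 -0.22922898] 102.00781547195254
[[35.6, 1.8], [-35.7, 2.0], [34.6, 0.0], [-35.1, 0.2], [34.1, 1.8], [-34.1, 2.0], [102.0, 1.4], [-101.4, 1.8]]
-1 [ 0.5483472  -0.06796902 -0.23311719] 1.309855216099919
[[-0.3, 0.4], [0.6, 0.4], [-0.6, -1.3], [0.3, -1.3], [0.3, 0.6], [-0.3, 0.6], [-0.9, 0.5], [1.0, 0.4]]
15.194692492689578 -30.41485557458905
25.278145817007573 -21.876800124444262
15.241145072603809 30.711574219682372
25.30892789283321 20.32005460654367
```

Request:
move_arm(slide=[[0.0235, 0.046, 0], [0.0235, 0.046, 0], [0.0235, 0.046, 0], [0.0235, 0.046, 0], [0.0235, 0.046, 0], [0.0235, 0.046, 0], [0, 0, 0], [0, 0, 0]], twist=[[0, 0, 0], [0, 0, 0], [0, 0, 0], [0, 0, 0], [0, 0, 0], [0, 0, 0], [0, 0, 0], [0, 0, 0]], hand=[0.085, 0.085, 0.085, 0.085, 0.085, 0.085, 0.085, 0.085])

```text
time: 3.02
tool_pos: [0.4791, 0.2322, 0.1325]
eef_rot: [[-0.972, 0.236, 0.0], [0.236, 0.972, -0.0], [-0.0, -0.0, -1.0]]
wrist_force: [0.9, 0.0, 0.9]
width: 0.085
finger_force: 0.0
```

```bash
python3 - <<'E'
from h import *
o,im=cap('wrist','w2.png')
print(o['tool_pos'],o['eef_rot'].round(4).tolist())
cv2.imwrite('pics/w2b.png',cv2.resize(im[:,:,::-1],(800,600),interpolation=cv2.INTER_CUBIC))
h=cv2.cvtColor(im,cv2.COLOR_RGB2HSV)
m=((h[:,:,1]<45)&(h[:,:,2]>120)).astype(np.uint8)
n,l,s,c=cv2.connectedComponentsWithStats(m)
for i in range(1,n):
    if s[i,4]>300:
        e=cv2.fitEllipse(cv2.convexHull(np.argwhere(l==i)[:,::-1].astype(np.int32)))
        print(s[i],c[i],e, pix2w('wrist',[e[0]],.005,o),pix2w('wrist',[e[0]],.029,o))
print(w2pix('wrist',[[.4785,.235,.029],[.4785,.235,.005]],o))
E
```

```text
[0.47905201 0.23223822 0.13248406] [[-0.9717, 0.2363, 0.0001], [0.2363, 0.9717, -0.0], [-0.0001, -0.0, -1.0]]
[ 194   26   76   83 4718] [231.37982196  66.96947859] ((231.54110717773438, 67.19709014892578), (74.75057220458984, 83.35620880126953), 161.1910858154297) [[0.34979558 0.20006989 0.005     ]] [[0.35489112 0.2044265  0.029     ]]
[ 464  179   67   66 3303] [497.22434151 211.31698456] ((497.2599792480469, 211.20828247070312), (61.12794876098633, 70.97100830078125), 48.80293655395508) [[0.4985662  0.37286415 0.005     ]] [[0.49046449 0.36189239 0.029     ]]
[ 282  180   90   91 6032] [326.94214191 225.20590186] ((326.70428466796875, 224.45155334472656), (89.2492904663086, 90.68622589111328), 1.6523476839065552) [[0.47727035 0.23903978 0.005     ]] [[0.47105776 0.23993941 0.029     ]]
[[322.47716468 235.53513283]
 [322.13770427 227.05400203]]
```

View pics/w2b.png

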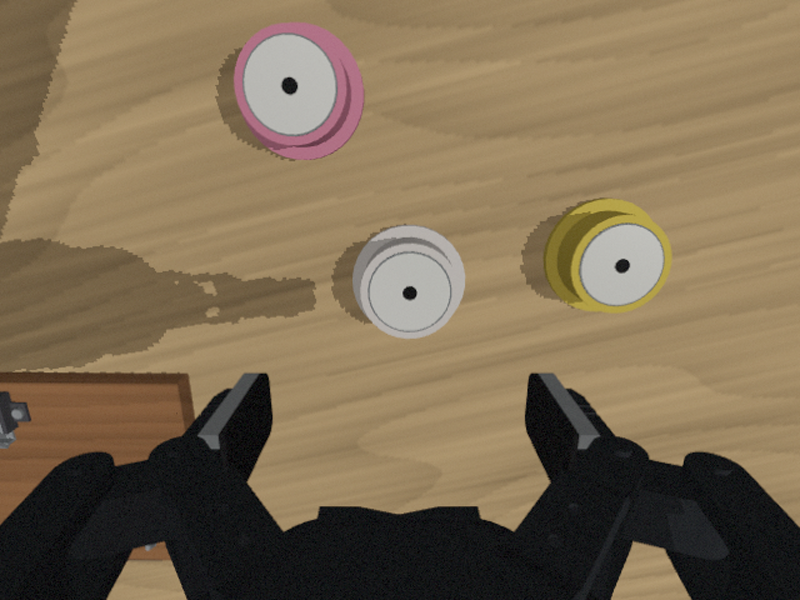

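The white light's lens dot is at (327.6,234.4) and its flange centre is at about (327.2,225.2), in original pixels. Pink is up at left and yellow is at right, both clear of the fingers.

```bash
python3 - <<'E'
from h import *
o=env.get_obs()
A=pix2w('wrist',[[327.6,234.4]],.029,o)[0];B=pix2w('wrist',[[327.2,225.2]],.005,o)[0]
print(A,B)
R=o['eef_rot']
for p in(A,B): print((R.T@(p-o['tool_pos'])).round(4))
E
```

```text
[0.47872773 0.23852634 0.029     ] [0.47815075 0.23896071 0.005     ]
[0.0021 0.0063 0.1035]
[0.0027 0.0066 0.1275]
```

Request:
move_arm(slide=[[0.0024, 0.0065, 0.0425], [0, 0, 0.0425], [0, 0, 0.0305], [0, 0, 0.012], [0, 0, 0], [0, 0, 0], [0, 0, 0], [0, 0, 0], [0, 0, 0], [0, 0, 0], [0, 0, 0], [0, 0, 0]], twist=[[0, 0, 0], [0, 0, 0], [0, 0, 0], [0, 0, 0], [0, 0, 0], [0, 0, 0], [0, 0, 0], [0, 0, 0], [0, 0, 0], [0, 0, 0], [0, 0, 0], [0, 0, 0]], hand=[0.085, 0.085, 0.085, 0.085, 0.085, 0.05, 0.05, 0.05, 0.05, 0.05, 0.05, 0.05], grip_force=50)

```text
time: 4.58
tool_pos: [0.4793, 0.2407, 0.0069]
eef_rot: [[-0.972, 0.235, 0.003], [0.235, 0.972, 0.002], [-0.002, 0.002, -1.0]]
wrist_force: [-1.7, -0.5, 5.9]
width: 0.0564
finger_force: 53.9
```

Request:
move_arm(slide=[[0, 0, -0.02], [0, 0, -0.05], [0, 0, -0.05], [0, 0, 0], [0, 0, 0]], twist=[[0, 0, 0], [0, 0, 0], [0, 0, 0], [0, 0, 0], [0, 0, 0]], hand=[0.05, 0.05, 0.05, 0.05, 0.05])

```text
time: 5.2
tool_pos: [0.4776, 0.24, 0.124]
eef_rot: [[-0.972, 0.236, -0.001], [0.236, 0.972, 0.0], [0.001, 0.0, -1.0]]
wrist_force: [-0.7, 0.1, -2.4]
width: 0.0563
finger_force: 54.0
```

```bash
python3 - <<'E'
from h import *
o,im=cap('wrist','w3.png')
print(o['tool_pos'],o['wrist_force'],o['torque'],o['width'])
cv2.imwrite('pics/w3b.png',cv2.resize(im[200:,100:540,::-1],None,fx=1.8,fy=1.8,interpolation=cv2.INTER_CUBIC))
E
```

```text
[0.47760736 0.24001888 0.12403329] [-0.68341003  0.09805485 -2.37136865] [-0.00202125  0.05278892 -0.04056459] 0.05632193337653309
```

View pics/w3b.png

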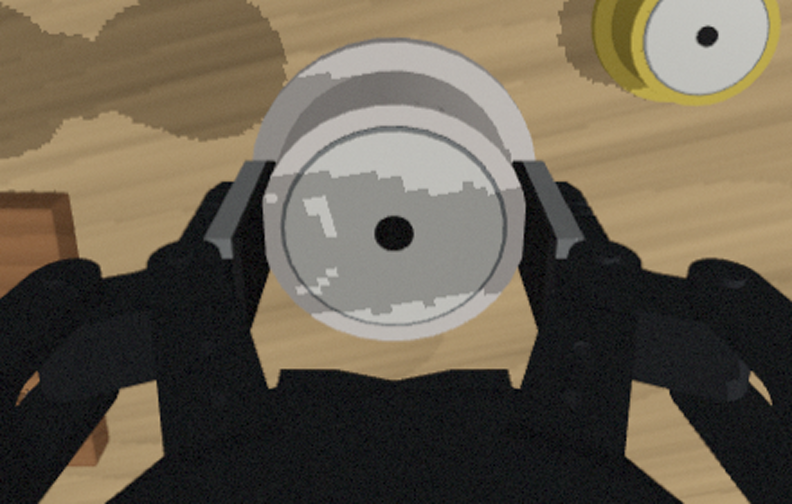

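The light is held squarely: the lens dot is at (318.9,329.4) in original pixels and the flange spans crop columns 252–536.

```bash
python3 - <<'E'
from h import *
o=env.get_obs();R=o['eef_rot'];p=o['tool_pos']
for dz in(.018,.022,.026):
    A=pix2w('wrist',[[318.9,329.4]],p[2]+dz,o)[0]
    print(dz,(R.T@(A-p)).round(4))
# lens diameter 58-ish check: body top outline cols 262..524 row~215 ; top/bottom rows 105,341
for dz in(.018,.022,.026):
    q=pix2w('wrist',np.array([[394,105],[394,341]])/1.8+[100,200],p[2]+dz,o)
    print(dz,np.linalg.norm(q[0]-q[1]),((q[0]+q[1])/2-p)@R)
# goal: light frame tilted about nest y; tool frame offsets
E
```

```text
0.018 [-0.0027 -0.0003 -0.018 ]
0.022 [-0.0003 -0.0003 -0.022 ]
0.026 [ 0.0022 -0.0003 -0.026 ]
0.018 0.05999124669420292 [-0.00208078 -0.00026031 -0.0180039 ]
0.022 0.058074877156780544 [ 0.00034234 -0.00026826 -0.02199901]
0.026 0.05615850761935826 [ 0.00276547 -0.00027621 -0.02599413]
```

Request:
move_arm(slide=[[-0.0222, -0.0471, 0], [-0.0222, -0.0471, 0], [-0.0222, -0.0471, 0], [-0.0222, -0.0471, 0.01], [-0.0222, -0.0471, 0.015], [-0.022, -0.0471, 0.015], [0, 0, 0], [0, 0, 0], [0, 0, 0], [0, 0, 0], [0, 0, 0], [0, 0, 0]], twist=[[0, 0, 0], [0, 0, 0], [0, 0, 0], [0, 0, 0], [0, 0, 0], [0, 0, 0], [0, 1.29, 0], [0, 1.29, 0], [0, 0, 0], [0, 0, 0], [0, 0, 0], [0, 0, 0]], hand=[0.05, 0.05, 0.05, 0.05, 0.05, 0.05, 0.05, 0.05, 0.05, 0.05, 0.05, 0.05])

```text
time: 6.75
tool_pos: [0.5406, -0.0657, 0.0854]
eef_rot: [[-0.948, 0.235, -0.215], [0.229, 0.972, 0.053], [0.222, 0.0, -0.975]]
wrist_force: [0.0, 0.8, -2.3]
width: 0.0561
finger_force: 54.2
```

```bash
cat >> h.py <<'E'
N=np.array([.5483,-.0680,.018]); yaw=-.2345
RN=np.array([[np.cos(yaw),-np.sin(yaw),0],[np.sin(yaw),np.cos(yaw),0],[0,0,1]])
def st():
    o=env.get_obs();p=RN.T@(o['tool_pos']-N);R=RN.T@o['eef_rot']
    U=p+.007*R[:,2];F=U-.036*R[:,0]
    print('t',round(o['time'],2),'TCP',(p*1e3).round(1),'U',(U*1e3).round(1),'F',(F*1e3).round(1),'tilt',np.arcsin(R[2,0]).round(4),'yaw/roll',R[1,0].round(4),R[2,1].round(4),'f',(RN.T@o['wrist_force']).round(2),'tq',(RN.T@o['torque']).round(3),'w',o['width'].round(4))
E
python3 -c "
from h import *
st()"
```

```text
Traceback (most recent call last):
  File "h.py", line 28, in st
    print('t',round(o['time'],2),'TCP',(p*1e3).round(1),'U',(U*1e3).round(1),'F',(F*1e3).round(1),'tilt',np.arcsin(R[2,0]).round(4),'yaw/roll',R[1,0].round(4),R[2,1].round(4),'f',(RN.T@o['wrist_force']).round(2),'tq',(RN.T@o['torque']).round(3),'w',o['width'].round(4))
                                                                                                                                                                                                                                                         ^^^^^^^^^^^^^^^^
AttributeError: 'float' object has no attribute 'round'
```

Request:
move_arm(slide=[[-0.0047, 0, 0.0205], [-0.0046, 0, 0.0205], [0, 0, 0], [0, 0, 0]], twist=[[0, 0, 0], [0, 0, 0], [0, 0, 0], [0, 0, 0]], hand=[0.05, 0.05, 0.05, 0.05])

```text
time: 7.25
tool_pos: [0.5411, -0.066, 0.044]
eef_rot: [[-0.948, 0.235, -0.215], [0.23, 0.972, 0.052], [0.222, 0.0, -0.975]]
wrist_force: [-0.6, 0.1, -1.8]
width: 0.0563
finger_force: 54.2
```

```bash
sed -i "s/o\['width'\].round(4)/round(float(o['width']),4)/" h.py
python3 - <<'E'
from h import *
st()
o,im=cap('wrist','w4.png'); cv2.imwrite('pics/w4b.png',cv2.resize(im[150:400,120:520,::-1],None,fx=2,fy=2,interpolation=cv2.INTER_CUBIC))
print(w2pix('wrist',[N+RN@np.array(q)/1e3 for q in ((-40,12,16),(-40,-12,16),(-59,12,16),(-59,-12,16))],o).round(0))
E
```

```text
t 7.25 TCP [-7.4  0.3 26. ] U [-9.   0.3 19.2] F [26.1  0.2 11.2] tilt 0.2235 yaw/roll 0.0031 0.0001 f [-0.58  0.01 -1.76] tq [-0.014 -0.739 -0.009] w 0.0563
[[344. 230.]
 [293. 230.]
 [344. 190.]
 [293. 190.]]
```

View pics/w4b.png

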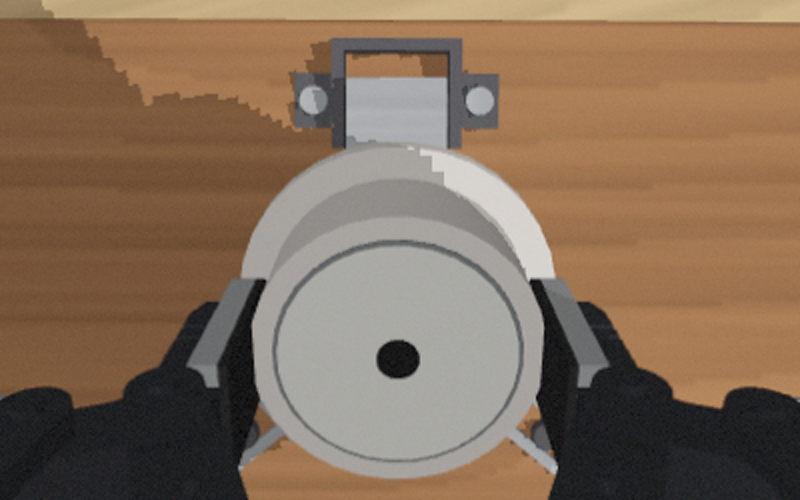

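The strip top shows at columns 292–343 and row 188, within a pixel of prediction, and the light is centred on it. I'll lower the front edge now.

Request:
move_arm(slide=[[-0.0005, 0, 0.0045], [-0.0003, 0, 0.003], [-0.0002, 0, 0.0015], [0, 0, 0], [0, 0, 0]], twist=[[0, 0, 0], [0, 0, 0], [0, 0, 0], [0, 0, 0], [0, 0, 0]], hand=[0.05, 0.05, 0.05, 0.05, 0.05])

```text
time: 7.92
tool_pos: [0.5397, -0.0658, 0.0339]
eef_rot: [[-0.947, 0.236, -0.217], [0.23, 0.972, 0.053], [0.223, -0.0, -0.975]]
wrist_force: [-0.2, 0.5, -1.6]
width: 0.0563
finger_force: 54.2
```

```bash
python3 -c "
from h import *
st()"
```

```text
t 7.92 TCP [-8.9  0.2 15.9] U [-10.4   0.2   9. ] F [24.7  0.   1. ] tilt 0.2251 yaw/roll 0.0035 -0.0 f [-0.28  0.45 -1.62] tq [-0.016 -0.659  0.046] w 0.0563
```

Request:
move_arm(slide=[[-0.0001, 0, 0.0005], [0, 0, 0], [-0.0001, 0, 0.0005], [0, 0, 0]], twist=[[0, 0, 0], [0, 0, 0], [0, 0, 0], [0, 0, 0]], hand=[0.05, 0.05, 0.05, 0.05])

```text
time: 8.43
tool_pos: [0.5399, -0.0658, 0.0332]
eef_rot: [[-0.947, 0.236, -0.216], [0.23, 0.972, 0.053], [0.223, 0.0, -0.975]]
wrist_force: [0.5, 0.1, 3.6]
width: 0.0566
finger_force: 54.4
```

```bash
python3 -c "
from h import *
st()"
```

```text
t 8.43 TCP [-8.7  0.2 15.2] U [-10.3   0.2   8.4] F [24.8  0.1  0.4] tilt 0.2245 yaw/roll 0.0034 0.0 f [0.49 0.22 3.57] tq [-0.074 -0.31   0.058] w 0.0566
```

Request:
move_arm(slide=[[-0.001, 0, -0.0002], [-0.001, 0, -0.0002], [-0.001, 0, 0], [0, 0, 0]], twist=[[0, 0, 0], [0, 0, 0], [0, 0, 0], [0, 0, 0]], hand=[0.05, 0.05, 0.05, 0.05])

```text
time: 8.93
tool_pos: [0.5425, -0.0665, 0.0327]
eef_rot: [[-0.947, 0.236, -0.217], [0.23, 0.972, 0.053], [0.224, -0.0, -0.975]]
wrist_force: [-2.4, 1.0, 5.3]
width: 0.0562
finger_force: 54.5
```

```bash
python3 -c "
from h import *
st()"
```

```text
t 8.93 TCP [-6.   0.1 14.7] U [-7.5  0.1  7.9] F [27.6 -0.  -0.1] tilt 0.2254 yaw/roll 0.0034 -0.0001 f [-2.57  0.46  5.33] tq [-0.05   0.555 -0.012] w 0.0562
```

Request:
move_arm(slide=[[0, 0, -0.0003], [-0.001, 0, -0.0002], [-0.001, 0, -0.0002], [0, 0, 0]], twist=[[0, 0, 0], [0, 0, 0], [0, 0, 0], [0, 0, 0]], hand=[0.05, 0.05, 0.05, 0.05])

```text
time: 9.43
tool_pos: [0.5447, -0.067, 0.0325]
eef_rot: [[-0.947, 0.236, -0.217], [0.23, 0.972, 0.053], [0.223, 0.0, -0.975]]
wrist_force: [-1.9, 0.3, 3.2]
width: 0.0566
finger_force: 54.5
```

```bash
python3 -c "
from h import *
st()"
```

```text
t 9.43 TCP [-3.8  0.2 14.5] U [-5.4  0.2  7.7] F [29.7  0.  -0.3] tilt 0.2253 yaw/roll 0.0036 0.0001 f [-1.87 -0.19  3.22] tq [-0.047  0.18  -0.053] w 0.0566
```

Request:
move_arm(slide=[[-0.001, 0, -0.0002], [-0.001, 0, -0.0002], [0, 0, 0]], twist=[[0, 0, 0], [0, 0, 0], [0, 0, 0]], hand=[0.05, 0.05, 0.05])

```text
time: 9.8
tool_pos: [0.5466, -0.0674, 0.0323]
eef_rot: [[-0.947, 0.236, -0.217], [0.23, 0.972, 0.053], [0.223, 0.0, -0.975]]
wrist_force: [-2.3, 0.8, 0.5]
width: 0.0564
finger_force: 54.5
```

```bash
python3 -c "
from h import *
st()"
```

```text
t 9.8 TCP [-1.8  0.2 14.3] U [-3.4  0.2  7.5] F [31.7  0.1 -0.6] tilt 0.2254 yaw/roll 0.0036 0.0001 f [-2.42  0.29  0.53] tq [ 0.03  -0.091  0.016] w 0.0564
```

Request:
move_arm(slide=[[-0.0004, 0, 0.00035], [-0.0004, 0, 0.00035], [0, 0, 0]], twist=[[0, -0.15, 0], [0, -0.15, 0], [0, 0, 0]], hand=[0.05, 0.05, 0.05])

```text
time: 10.18
tool_pos: [0.5474, -0.0675, 0.0317]
eef_rot: [[-0.953, 0.236, -0.191], [0.231, 0.972, 0.047], [0.196, 0.0, -0.981]]
wrist_force: [0.2, -0.9, -1.6]
width: 0.0567
finger_force: 54.4
```

```bash
python3 -c "
from h import *
st()"
```

```text
t 10.18 TCP [-1.   0.2 13.7] U [-2.4  0.3  6.9] F [32.9  0.1 -0.2] tilt 0.1978 yaw/roll 0.0034 0.0003 f [ 0.44 -0.84 -1.62] tq [-0.069 -0.848  0.016] w 0.0567
```

Request:
move_arm(slide=[[-0.0005, 0, 0.0001], [-0.0004, 0, 0], [0, 0, 0]], twist=[[0, -0.05, 0], [0, -0.05, 0], [0, 0, 0]], hand=[0.05, 0.05, 0.05])

```text
time: 10.55
tool_pos: [0.5478, -0.0678, 0.0315]
eef_rot: [[-0.954, 0.236, -0.184], [0.232, 0.972, 0.045], [0.19, -0.0, -0.982]]
wrist_force: [-0.5, -0.6, 0.7]
width: 0.0562
finger_force: 54.4
```

```bash
python3 -c "
from h import *
st()"
```

```text
t 10.55 TCP [-0.5  0.1 13.5] U [-1.8  0.1  6.6] F [33.5 -0.  -0.2] tilt 0.1907 yaw/roll 0.0036 -0.0001 f [-0.35 -0.74  0.65] tq [-0.066  0.092  0.039] w 0.0562
```

Request:
move_arm(slide=[[-0.0004, 0, 0], [-0.0004, 0, 0], [0, 0, 0]], twist=[[0, -0.05, 0], [0, 0, 0], [0, 0, 0]], hand=[0.05, 0.05, 0.05])

```text
time: 10.92
tool_pos: [0.5483, -0.0681, 0.0313]
eef_rot: [[-0.955, 0.236, -0.181], [0.232, 0.972, 0.043], [0.186, -0.0, -0.983]]
wrist_force: [-5.2, -0.3, 2.1]
width: 0.0563
finger_force: 54.4
```

```bash
python3 -c "
from h import *
st()"
```

```text
t 10.93 TCP [-0.  -0.1 13.3] U [-1.3 -0.1  6.4] F [34.1 -0.2 -0.3] tilt 0.1873 yaw/roll 0.0036 -0.0004 f [-5.04 -1.47  2.08] tq [-0.363  1.309  0.215] w 0.0563
```

Request:
move_arm(slide=[[0, -0.0003, 0], [0, 0, 0]], twist=[[0, 0, 0], [0, 0, 0]], hand=[0.05, 0.05])

```text
time: 11.18
tool_pos: [0.5483, -0.0682, 0.0312]
eef_rot: [[-0.955, 0.236, -0.181], [0.232, 0.972, 0.044], [0.186, -0.0, -0.983]]
wrist_force: [-5.1, -0.3, 2.9]
width: 0.0559
finger_force: 54.4
```

```bash
python3 -c "
from h import *
st()"
```

```text
t 11.18 TCP [ 0.1 -0.2 13.2] U [-1.2 -0.2  6.4] F [34.1 -0.4 -0.3] tilt 0.187 yaw/roll 0.0036 -0.0001 f [-4.89 -1.52  2.91] tq [-0.226  1.373  0.159] w 0.0559
```

Request:
move_arm(slide=[[0, -0.0004, 0], [0, -0.0003, 0], [0, 0, 0]], twist=[[0, 0, 0], [0, 0, 0], [0, 0, 0]], hand=[0.05, 0.05, 0.05])

```text
time: 11.55
tool_pos: [0.5487, -0.0689, 0.0312]
eef_rot: [[-0.955, 0.236, -0.179], [0.232, 0.972, 0.044], [0.185, 0.0, -0.983]]
wrist_force: [-3.7, 0.7, 0.4]
width: 0.0561
finger_force: 54.4
```

```bash
python3 -c "
from h import *
st()"
```

```text
t 11.55 TCP [ 0.6 -0.8 13.2] U [-0.7 -0.8  6.3] F [34.7 -0.9 -0.3] tilt 0.1857 yaw/roll 0.0035 0.0002 f [-3.74 -0.16  0.4 ] tq [-0.096  0.468  0.046] w 0.0561
```

Request:
move_arm(slide=[[-0.0003, 0, 0], [-0.0003, 0, 0], [0, 0, 0]], twist=[[0, 0, 0], [0, 0, 0], [0, 0, 0]], hand=[0.05, 0.05, 0.05])

```text
time: 11.92
tool_pos: [0.5489, -0.0692, 0.0312]
eef_rot: [[-0.955, 0.236, -0.18], [0.232, 0.972, 0.044], [0.185, -0.0, -0.983]]
wrist_force: [-5.2, -0.1, 1.9]
width: 0.0563
finger_force: 54.4
```

```bash
python3 -c "
from h import *
st()"
```

```text
t 11.93 TCP [ 0.9 -1.  13.2] U [-0.4 -1.   6.3] F [35.  -1.1 -0.4] tilt 0.1864 yaw/roll 0.0036 -0.0002 f [-5.05 -1.27  1.89] tq [-0.307  1.087  0.124] w 0.0563
```

Request:
move_arm(slide=[[0, -0.0004, 0], [-0.0001, -0.0003, 0], [0, 0, 0]], twist=[[0, 0, 0], [0, 0, 0], [0, 0, 0]], hand=[0.05, 0.05, 0.05])

```text
time: 12.3
tool_pos: [0.5492, -0.0696, 0.0312]
eef_rot: [[-0.955, 0.236, -0.179], [0.232, 0.972, 0.044], [0.185, 0.0, -0.983]]
wrist_force: [-3.1, 1.0, 1.3]
width: 0.0564
finger_force: 54.4
```

```bash
python3 -c "
from h import *
st()"
```

```text
t 12.3 TCP [ 1.2 -1.3 13.2] U [-0.1 -1.3  6.3] F [35.3 -1.4 -0.3] tilt 0.1858 yaw/roll 0.0035 0.0004 f [-3.27  0.24  1.25] tq [0.271 0.794 0.01 ] w 0.0564
```

Request:
move_arm(slide=[[-0.0003, 0, 0], [-0.0003, 0, 0], [0, 0, 0]], twist=[[0, 0, 0], [0, 0, 0], [0, 0, 0]], hand=[0.05, 0.05, 0.05])

```text
time: 12.68
tool_pos: [0.5493, -0.0696, 0.0312]
eef_rot: [[-0.955, 0.236, -0.181], [0.232, 0.972, 0.044], [0.186, 0.0, -0.983]]
wrist_force: [-6.2, 3.4, 2.9]
width: 0.0562
finger_force: 54.4
```

```bash
python3 -c "
from h import *
st()"
```

```text
t 12.68 TCP [ 1.3 -1.4 13.2] U [ 0.  -1.4  6.3] F [35.4 -1.5 -0.3] tilt 0.187 yaw/roll 0.0033 0.0002 f [-6.87  1.89  2.93] tq [ 0.44   1.757 -0.032] w 0.0562
```

Request:
move_arm(slide=[[0, 0.0003, 0], [-0.0003, 0, 0], [0, 0, 0]], twist=[[0, 0, 0], [0, 0, 0], [0, 0, 0]], hand=[0.05, 0.05, 0.05])

```text
time: 13.05
tool_pos: [0.5493, -0.0696, 0.0312]
eef_rot: [[-0.955, 0.236, -0.181], [0.232, 0.972, 0.044], [0.187, -0.0, -0.982]]
wrist_force: [-7.4, 2.5, 3.9]
width: 0.0562
finger_force: 54.4
```

```bash
python3 -c "
from h import *
st()"
```

```text
t 13.05 TCP [ 1.4 -1.4 13.2] U [ 0.1 -1.4  6.4] F [35.4 -1.5 -0.4] tilt 0.1876 yaw/roll 0.0035 -0.0003 f [-7.77  0.67  3.93] tq [0.165 2.183 0.006] w 0.0562
```

Request:
move_arm(slide=[[-0.0003, 0.0001, -0.0002], [-0.0002, 0, 0], [0, 0, 0]], twist=[[0, 0, 0], [0, 0, 0], [0, 0, 0]], hand=[0.05, 0.05, 0.05])

```text
time: 13.42
tool_pos: [0.5494, -0.0696, 0.0313]
eef_rot: [[-0.955, 0.236, -0.182], [0.232, 0.972, 0.044], [0.188, -0.0, -0.982]]
wrist_force: [-9.1, 3.5, 4.4]
width: 0.0564
finger_force: 54.4
```

```bash
python3 -c "
from h import *
st()"
```

```text
t 13.43 TCP [ 1.4 -1.3 13.3] U [ 0.1 -1.3  6.4] F [35.5 -1.5 -0.4] tilt 0.1887 yaw/roll 0.0035 -0.0005 f [-9.67  1.26  4.4 ] tq [ 0.201  2.748 -0.005] w 0.0564
```

Request:
move_arm(slide=[[-0.0002, 0.0002, 0], [0, 0, 0], [0, 0, 0], [0, 0, 0], [0, 0, 0], [0, 0, 0]], twist=[[0, 0, 0], [0, 0, 0], [0, 0, 0], [0, 0, 0], [0, 0, 0], [0, 0, 0]], hand=[0.05, 0.05, 0.05, 0.05, 0.05, 0.05])

```text
time: 14.18
tool_pos: [0.5494, -0.0696, 0.0313]
eef_rot: [[-0.954, 0.236, -0.183], [0.232, 0.972, 0.044], [0.188, -0.001, -0.982]]
wrist_force: [-9.5, 2.1, 4.0]
width: 0.0563
finger_force: 54.5
```

```bash
python3 -c "
from h import *
st()"
```

```text
t 14.18 TCP [ 1.5 -1.3 13.3] U [ 0.2 -1.3  6.4] F [35.5 -1.4 -0.4] tilt 0.1891 yaw/roll 0.0036 -0.0008 f [-9.7  -0.13  3.97] tq [-0.013  3.038  0.085] w 0.0563
```

Request:
move_arm(slide=[[-0.0003, 0, 0], [0, 0, 0], [0, 0, 0], [0, 0, 0], [0, 0, 0], [0, 0, 0]], twist=[[0, 0, 0], [0, 0, 0], [0, 0, 0], [0, 0, 0], [0, 0, 0], [0, 0, 0]], hand=[0.05, 0.05, 0.05, 0.05, 0.05, 0.05])

```text
time: 14.92
tool_pos: [0.5495, -0.0696, 0.0313]
eef_rot: [[-0.954, 0.236, -0.183], [0.232, 0.972, 0.044], [0.189, -0.001, -0.982]]
wrist_force: [-10.2, 3.0, 5.8]
width: 0.0563
finger_force: 54.5
```

```bash
python3 -c "
from h import *
st()"
```

```text
t 14.93 TCP [ 1.5 -1.3 13.3] U [ 0.2 -1.3  6.4] F [35.6 -1.4 -0.4] tilt 0.1897 yaw/roll 0.0035 -0.0009 f [-10.6    0.55   5.8 ] tq [0.082 3.465 0.036] w 0.0563
```

Both clips bore about 10 N, with the sideways force near nil, for over a second. Now release and back off.

Request:
move_arm(slide=[[0, 0, 0], [0, 0, 0], [0, 0, 0], [0, 0, 0], [0, 0, -0.01], [0, 0, -0.03], [0, 0, -0.03], [0, 0, -0.02], [0, 0, 0], [0, 0, 0]], twist=[[0, 0, 0], [0, 0, 0], [0, 0, 0], [0, 0, 0], [0, 0, 0], [0, 0, 0], [0, 0, 0], [0, -1.09, 0], [0, -1.08, 0], [0, 0, 0]], hand=[0.07, 0.08, 0.085, 0.085, 0.085, 0.085, 0.085, 0.06, 0.0, 0.0])

```text
time: 16.18
tool_pos: [0.5667, -0.0734, 0.1209]
eef_rot: [[-0.972, 0.235, 0.005], [0.235, 0.972, -0.001], [-0.005, 0.001, -1.0]]
wrist_force: [-1.0, 0.4, -0.1]
width: 0.0316
finger_force: 0.0
```

```bash
python3 - <<'E'
from h import *
st()
o,im=cap('wrist','w5.png'); cv2.imwrite('pics/w5b.png',im[:,:,::-1])
print(w2pix('wrist',[N+RN@np.array(q)/1e3 for q in ((-40,12,16),(-40,-12,16),(4,-1.3,36))],o).round(0))
E
```

```text
t 16.18 TCP [ 19.1  -1.  102.9] U [19.2 -1.  95.9] F [55.2 -1.1 96.1] tilt -0.0054 yaw/roll 0.0028 0.0007 f [-1.08  0.11 -0.13] tq [-0.007  0.049 -0.045] w 0.0316
[[339. 155.]
 [302. 155.]
 [318. 230.]]
```

View pics/w5b.png

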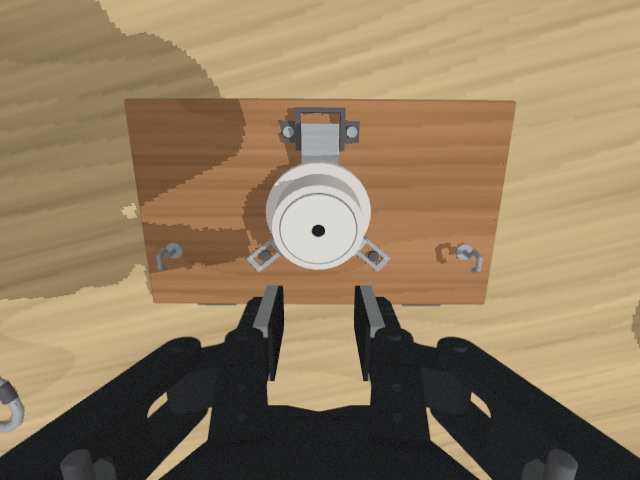

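The lens dot is at (318,230), exactly as predicted. The flange is under both clips and the back edge lies on the ramp. Now I'll press the back edge with the closed fingertips.

Request:
move_arm(slide=[[0.017, 0, 0], [0.017, 0, 0], [0, 0, 0.02], [0, 0, 0.02], [0, 0, 0.01], [0, 0, 0.006], [0, 0, 0], [0, 0, 0]], twist=[[0, 0, 0], [0, 0, 0], [0, 0, 0], [0, 0, 0], [0, 0, 0], [0, 0, 0], [0, 0, 0], [0, 0, 0]], hand=[0, 0, 0, 0, 0, 0, 0, 0])

```text
time: 17.23
tool_pos: [0.5348, -0.0656, 0.0642]
eef_rot: [[-0.972, 0.236, 0.004], [0.236, 0.972, -0.001], [-0.004, 0.0, -1.0]]
wrist_force: [-0.3, 0.1, 0.5]
width: 0.0001
finger_force: 0.0
```

```bash
python3 -c "
from h import *
st()"
```

```text
t 17.23 TCP [-13.6  -0.8  46.2] U [-13.6  -0.8  39.2] F [22.4 -0.9 39.3] tilt -0.0044 yaw/roll 0.0036 0.0003 f [-0.3  -0.02  0.52] tq [0.053 0.036 0.068] w 0.0001
```

Request:
move_arm(slide=[[0.0015, -0.0004, 0.002], [0, 0, 0.002], [0, 0, 0.002], [0, 0, 0.001], [0, 0, 0]], twist=[[0, 0, 0], [0, 0, 0], [0, 0, 0], [0, 0, 0], [0, 0, 0]], hand=[0, 0, 0, 0, 0])

```text
time: 17.85
tool_pos: [0.5329, -0.0657, 0.0568]
eef_rot: [[-0.972, 0.236, 0.004], [0.236, 0.972, -0.001], [-0.004, -0.0, -1.0]]
wrist_force: [-1.7, 0.8, 3.4]
width: 0.0003
finger_force: 1.5
```

```bash
python3 -c "
from h import *
st()"
```

```text
t 17.85 TCP [-15.5  -1.3  38.8] U [-15.5  -1.3  31.8] F [20.5 -1.5 31.9] tilt -0.0036 yaw/roll 0.0035 -0.0001 f [-1.83  0.41  3.39] tq [-0.1    0.754  0.005] w 0.0003
```

Contact is where expected. Continue down gently.

Request:
move_arm(slide=[[0, 0, 0.001], [0, 0, 0.001], [0, 0, 0.001], [0, 0, 0]], twist=[[0, 0, 0], [0, 0, 0], [0, 0, 0], [0, 0, 0]], hand=[0, 0, 0, 0])

```text
time: 18.35
tool_pos: [0.5328, -0.0657, 0.054]
eef_rot: [[-0.972, 0.236, 0.003], [0.236, 0.972, -0.001], [-0.004, -0.0, -1.0]]
wrist_force: [-4.1, 0.1, 6.2]
width: -0.0001
finger_force: 2.8
```

```bash
python3 -c "
from h import *
st()"
```

```text
t 18.35 TCP [-15.6  -1.4  36. ] U [-15.5  -1.4  29. ] F [20.5 -1.5 29.1] tilt -0.0036 yaw/roll 0.0035 -0.0001 f [-4.04 -0.87  6.2 ] tq [-0.073  1.358  0.006] w -0.0001
```

Request:
move_arm(slide=[[0.0005, 0, 0.001], [0.0005, 0, 0.001], [0.0005, 0, 0.001], [0, 0, 0]], twist=[[0, 0, 0], [0, 0, 0], [0, 0, 0], [0, 0, 0]], hand=[0, 0, 0, 0])

```text
time: 18.85
tool_pos: [0.5312, -0.0653, 0.0499]
eef_rot: [[-0.972, 0.236, 0.003], [0.236, 0.972, -0.001], [-0.003, -0.0, -1.0]]
wrist_force: [-0.6, -0.0, 1.1]
width: 0.0
finger_force: 0.0
```

```bash
python3 -c "
from h import *
st()"
```

```text
t 18.85 TCP [-17.2  -1.3  31.9] U [-17.2  -1.3  24.9] F [18.8 -1.4 25. ] tilt -0.0029 yaw/roll 0.0036 -0.0001 f [-0.57 -0.15  1.11] tq [-0.006 -0.005  0.033] w 0.0
```

The force fell away, which points to a snap. I'll press gently to confirm it sits flat, then withdraw.

Request:
move_arm(slide=[[0, 0, 0.001], [0, 0, 0.001], [0, 0, 0.001], [0, 0, 0.0005], [0, 0, 0]], twist=[[0, 0, 0], [0, 0, 0], [0, 0, 0], [0, 0, 0], [0, 0, 0]], hand=[0, 0, 0, 0, 0])

```text
time: 19.48
tool_pos: [0.5314, -0.0653, 0.0472]
eef_rot: [[-0.972, 0.236, 0.003], [0.236, 0.972, -0.001], [-0.004, 0.0, -1.0]]
wrist_force: [-2.0, 0.3, 2.9]
width: -0.0003
finger_force: 1.4
```

```bash
python3 -c "
from h import *
st()"
```

```text
t 19.48 TCP [-17.   -1.3  29.2] U [-17.   -1.3  22.2] F [19.  -1.4 22.3] tilt -0.0035 yaw/roll 0.0036 0.0 f [-2.05 -0.15  2.85] tq [ 0.032  0.615 -0.043] w -0.0003
```

Request:
move_arm(slide=[[0, 0, 0.0008], [0, 0, 0], [0, 0, 0]], twist=[[0, 0, 0], [0, 0, 0], [0, 0, 0]], hand=[0, 0, 0])

```text
time: 19.85
tool_pos: [0.5315, -0.0653, 0.0471]
eef_rot: [[-0.972, 0.236, 0.004], [0.236, 0.972, -0.001], [-0.004, -0.0, -1.0]]
wrist_force: [-3.6, 1.8, 7.6]
width: 0.0002
finger_force: 3.7
```

Request:
move_arm(slide=[[0, 0, -0.01], [0, 0, -0.03], [-0.017, 0, -0.03], [-0.018, 0, 0], [0, 0, 0], [0, 0, 0]], twist=[[0, 0, 0], [0, 0, 0], [0, 0, 0], [0, 0, 0], [0, 0, 0], [0, 0, 0]], hand=[0, 0, 0, 0, 0, 0])

```text
time: 20.6
tool_pos: [0.5647, -0.0735, 0.1157]
eef_rot: [[-0.972, 0.236, 0.002], [0.236, 0.972, -0.001], [-0.002, -0.0, -1.0]]
wrist_force: [-0.3, -0.4, -0.3]
width: -0.0001
finger_force: 0.0
```

```bash
python3 - <<'E'
from h import *
st()
o,im=cap('wrist','w6.png'); s=env.capture('scene')
q=[N+RN@np.array(q)/1e3 for q in ((.2,-1.3,29),(-30.3,12,8))]
print(w2pix('wrist',q,o).round(1),w2pix('scene',q).round(1))
a=cv2.resize(im[60:320,180:460,::-1],(440,409),interpolation=cv2.INTER_CUBIC)
b=cv2.resize(s[225:325,255:345,::-1],(360,400),interpolation=cv2.INTER_CUBIC);b=cv2.copyMakeBorder(b,0,9,0,0,0)
cv2.imwrite('pics/fin.png',np.hstack([a,b]))
E
```

```text
t 20.6 TCP [17.2 -1.5 97.7] U [17.2 -1.5 90.7] F [53.2 -1.7 90.8] tilt -0.0024 yaw/roll 0.0038 -0.0002 f [-0.18 -0.41 -0.29] tq [ 0.006  0.034 -0.001] w -0.0001
[[319.4 226.8]
 [339.4 173.6]] [[308.  255.4]
 [301.9 254.7]]
```

View pics/fin.png

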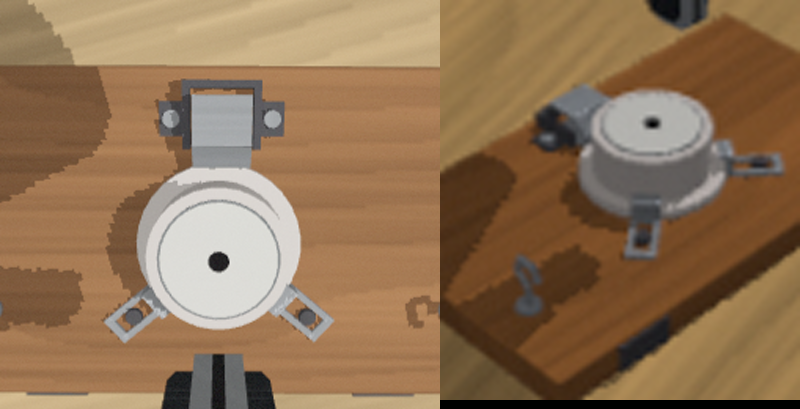

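The light sits flat with its lens dot at (318.8,226.8), against (319.4,226.8) predicted. The strip nose is over the rim, both clips hold the flange, and the robot is clear, so I'll hand in.

```bash
python3 -c "
from bench import env
print(env.finish_job())"
```

```text
the job is handed in; nothing more can be done
None
```

The white hall light is fitted: both clips held about 10 N in total for over a second, the catch snapped at under 10 N, it sits flat, and the job was handed in at about 21 s with nothing else touched.

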